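# Stack the next tote on the packed one by a half turn

## Robot

A 6-joint arm with a two-finger parallel gripper is mounted at the origin on a cart in front of the work surface, level with it; the furniture and walls round the work are solid. World frame = base frame: x ahead of the robot, y to its left, z up, the work surface at z = 0. Lengths are in m, angles in rad, forces in N, time in s.
With the tool pointing down it reaches from about 0.3 to 0.75 m from the base axis. Payload 8.5 kg.
Tool frame: the origin (TCP) lies where the fingers leave the gripper's body, on its centre line; the fingertips stand 73 mm ahead of it and the grasp point (between the pads) lies 54 mm ahead of it; z points along the fingers, y is the line along which they close (so a half turn about z gives the same grasp; the last joint's range is limited). The gripper opens to 85 mm and grips with 20 to 120 N. Pads are 22 mm wide; open, the fingers measure 114 mm over their backs; the gripper's body (76 mm by 85 mm) begins 54 mm behind the grasp point. The pads swing forward as they close: fully open they stand 13 mm farther back than shut.
Start: joints at [1.046, 0.381, 1.297, -0, 1.464, -0.215], TCP at [0.168, 0.524, 0.304] pointing down, gripper open.
Joint ranges: [-3.11, 3.11], [-0.89, 2.33], [0.22, 2.48], [-1.42, 4.56], [0.17, 2.85], [-2.88, 2.88]. Speed limits (rad/s): [2.39, 2.39, 3.14, 3.14, 3.14, 3.14].

## Interface

Orientations are given as [roll, pitch, yaw] about the fixed x, y, z axes, in that order (R = Rz(yaw) Ry(pitch) Rx(roll)).
In Python, from plant import manip, workorder, telemetry, capture, camera_params gives the robot as it stands (manip), with the cameras as plain functions, the job (workorder) and the readings (telemetry).
- The arm moves only by the shell command python3 drive.py 'ROWS' [FORCE]. ROWS is rows parted by semicolons, their numbers by spaces, 1 to 10 of them, each of 7 numbers: a rotation vector rx, ry, rz in rad, then dx, dy, dz in m, then the opening from 0.0 (shut) to 1.0 (fully open); each row is the pose to reach, as a shift and turn from the pose commanded when the command began, along the tool's axes at that moment; what a row does not reach only later rows make up. A row lasts 1/12 s, in which the tool goes at most 0.0417 m and 0.125 rad, less where a joint would pass 70% of its speed; a pose out of reach is approached as far as the arm can. The fingers move at their own pace and stop on an object; FORCE is the grip in N (left out, the last holds). Time passes only in rows, so rows that do not move let the fingers close. It prints the time, the measured TCP pose, the force, the opening and the grip force at its end.
- telemetry.read_state(): the state, without advancing time (a new reading comes with each control period).
- capture(name): name is "scene" or "side" or "wrist"; returns the picture (384x512x3 uint8, red, green, blue); there is no depth.
- camera_params(name): a dict with "mtx" (3x3 intrinsics, pixels), "rvec" (rotation vector, rad) and "tvec" (3), from world to camera coordinates, as OpenCV has them. Camera axes: x right, y down, z forward; pixel columns grow to the right and rows downward; lengths in m; the calibration is good to about 2 mm. The wrist camera is an equidistant fisheye: a pixel r from the principal point sees the ray r / f radians off the axis. A picture is of the moment at which its call begins: read the wrist's pose just before it. camera_params takes no time and is no camera call; for the wrist camera it gives the pose at the moment of the call.
- workorder.finish_job(): hands the job in; it is judged then, once.
The state is a dict: "time_s": time; "joint_pos": joint angles; "qd": joint speeds; "effort": joint torques, N m; "ee_pos": TCP position; "orientation": TCP orientation; "ft_force": force on the tool from outside, world axes, zero at the start; "torque": the same for the moment, N m; "finger_gap": opening from 0.0 (shut) to 1.0 (fully open); "grasp_force": force on a finger pad.
Only numpy, scipy, OpenCV 4.12 (cv2) and the standard library are available. Lean on these libraries where they do the work, as an engineer would, in place of code of your own. Each camera call takes 0.05 s, during which the arm holds its last target. There are 200 camera calls.

## Task

One blue tote on the bench is packed with cartons; a second stands empty with the next tote nested in it. Lift the next tote out by its upright handle, turn it half round so that it stacks instead of nesting down onto the cartons, and set it on the packed tote with its four feet fully down in the four pockets, level, then let go. The packed tote stands a few millimetres loose in its seat, so feel the feet in gently, without pressing hard, and leave the cartons and everything else on the bench as they are.

Things in the scene. Friction and masses are not known exactly. Their poses are not given: they have to be found in the camera images.
- next_tote: Next tote, blue plastic, loose, 0.30-0.50 kg; x along its length, y width, z up; origin at mid footprint on the underside of its feet. Starts nested in the empty tote, feet 39 mm above the bench, lifts straight out. All three totes are alike: 229 x 133 mm over the rim, 80 mm high, walls 2.5 mm, leaning outwards 0.12 mm per mm of height; nested, rims are 36 mm apart, yellow ends together.
- next_grip (a point): Centre of the next tote's handle grip, (0, 0, 150) mm in its frame: a black rounded bar 90 mm long (tote's x), 18 mm wide (y), 20 mm tall, on a stiff wire handle that stands upright and does not fold. Take it from above, fingers closing along the tote's y. The centre of mass is below it, about 60 mm above the feet.
- next_yellow (a point): Middle of the rim at the next tote's +x end, (110, 0, 80) mm in its frame. A yellow plate and yellow rim strip mark the +x end of every tote; a grey card holder the -x end.
- next_foot (a point): Underside centre of one foot of the next tote, (-62, 44.5, 0) mm in its frame. The four feet stand at x = -62 and +26 mm, y = +44.5 and -44.5 mm; each is 22 mm long (x), 13 mm wide (y), 8 mm tall under the floor.
- full_seat: Fixed seat of the packed tote: 256 x 144 x 3 mm plate with corner angles; origin at its centre on the bench. The packed tote (not tracked) stands on it, yellow end to the seat's +x, handle folded down at -y, loose: up to 8 mm off centre in x, 4.5 mm in y, 0.012 rad in yaw. Over about 5 N sideways shifts it within that play. Stacked, the next tote's yellow end is over the seat's -x end.
- full_pocket (a point): Floor centre of one pocket of the packed tote if that stood central: (62, 44.5, 67) mm in the seat's frame. Pockets lie on pillars inside the long walls at x = +62 and -26 mm, y = +-44.5 mm, 16 mm below its rim; 25 mm long between two cheeks 6 mm thick, 5 mm high: play for a foot 1.5 mm in x, 2 mm outwards in y. A foot on a cheek is 72 mm above the bench, one home 67 mm.
- empty_seat: Fixed: the empty tote with its seat, same plate and tote as the packed one's, without play; origin at the plate's centre on the bench, x towards its yellow end. It stays.
- carton_white: White carton, 45 x 90 x 45 mm, lying in the packed tote; its top 59 mm above the bench. Not to be touched or shifted.
- carton_blue: Blue carton, 50 x 70 x 32 mm, in the packed tote beside the white one. Not to be touched or shifted.
- monitor_white: Fixed computer monitor, back to the robot, on a stand at the left of the totes; stand and screen begin at about y = +0.2 m, the screen hangs over the bench at arm height: come to the totes from the front, close to the robot.
- oil_bottle: Loose bystander: white and yellow oil bottle with a red spout, 45 x 135 mm, behind the totes; origin under its centre.
- tape_measure: Loose bystander: yellow tape measure, 36 x 71 x 58 mm, at the front left; origin under its centre.

How it is judged:
By the outcome, as a careful person would: the job done as asked, in the order asked, and still so for the second after the job is handed in, with the robot touching nothing.
It also fails if it takes over 67 s, if anything falls off the work surface, if the arm or the gripper's body presses on something with over 40 N, if the wrist force passes 120 N, or if a joint passes its speed limit or range.

## Working session

There is one attempt and no reset: what is moved stays moved. The work goes in short steps, Python scripts to look and compute and a shell command to move; the robot and the scene stay as the last step left them, time stands still between calls to the robot, and variables do not carry over. Pictures are saved under pics/ and viewed, at most 10 in all, crops included, and the job is handed in when it is done.

```bash
ls; mkdir -p pics
python3 - <<'E'
from plant import manip, workorder, telemetry, capture, camera_params
import cv2,numpy as np
s=telemetry.read_state();print(s['time_s'],s['ee_pos'],s['orientation'],s['ft_force'])
a=[capture(n) for n in("scene","side","wrist")]
for n,i in zip(("scene","side","wrist"),a):
    cv2.imwrite(f'pics/{n}0.png',i[:,:,::-1]);p=camera_params(n);print(n,np.array(p['mtx']).tolist(),p['rvec'],p['tvec'])
z=np.zeros((384,512,3),np.uint8)
E
```

```text
drive.py
pics
plant.py
0.0 [0.16757163 0.52366868 0.30330482] [-3.14019139e+00 -3.23564179e-04  2.83182847e+00] [-0.08780938 -0.05716589 -0.00309393]
scene [[447.67811593794534, 0.0, 255.78731637786825], [0.0, 447.67811593794534, 200.29952867601185], [0.0, 0.0, 1.0]] [ 2.14631561 -1.22353835  0.43670977] [-0.28336411  0.47853258  1.02330476]
side [[377.4875389103724, 0.0, 254.9666118908637], [0.0, 377.4875389103724, 199.42318458922932], [0.0, 0.0, 1.0]] [ 2.47289392 -0.26312878  0.10228944] [-0.54635071  0.19067972  0.93082511]
wrist [[297.3186396354542, 0.0, 258.8709274639262], [0.0, 297.3186396354542, 191.42419239033256], [0.0, 0.0, 1.0]] [-2.35126135 -1.71421698 -0.23482194] [-0.54962969 -0.03462622  0.37881176]
```

```bash
python3 -c "
import cv2
for n in('scene','side'): cv2.imwrite(f'pics/{n}0b.png',cv2.resize(cv2.imread(f'pics/{n}0.png'),(800,600),interpolation=cv2.INTER_CUBIC))"
```

```text
(no output)
```

View pics/scene0b.png

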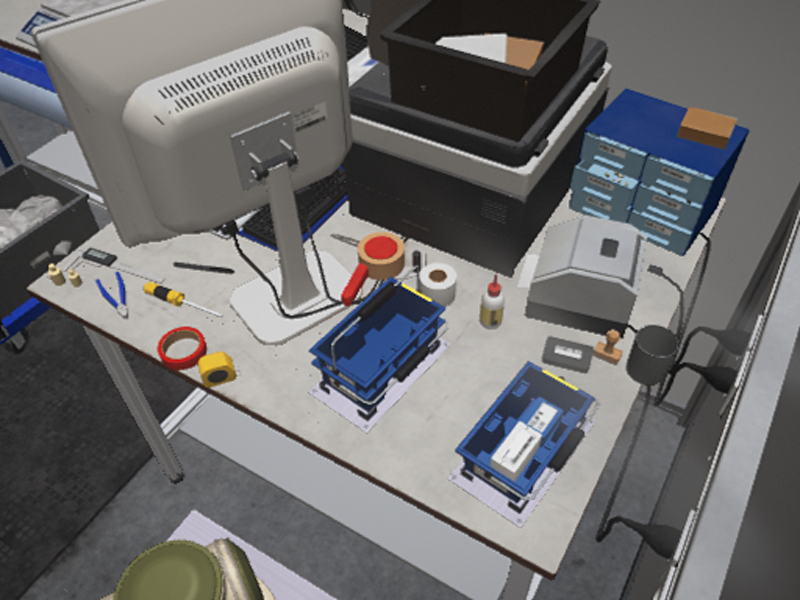

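View pics/side0b.png

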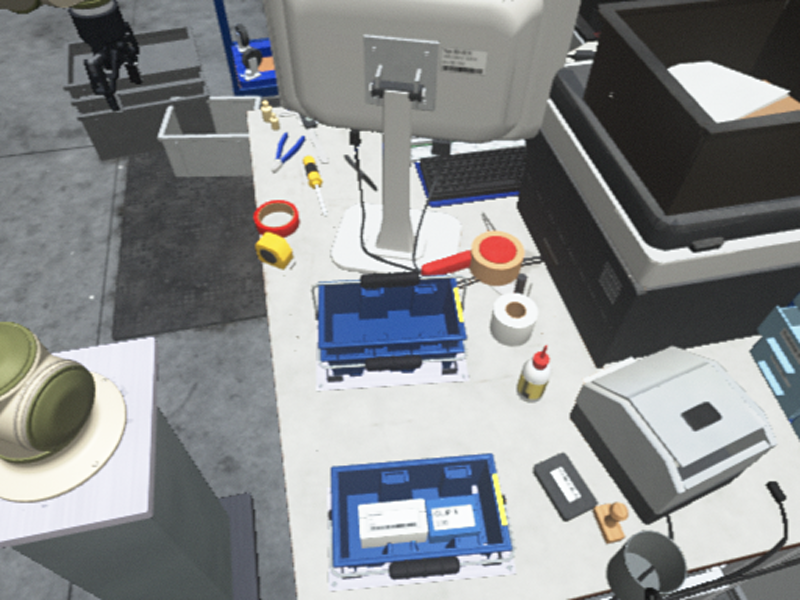

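The first picture shows both totes' yellow ends pointing away from the robot (+x), and the cartons in the right tote. The second, from the side, shows the nested totes' grip at (390,280) and the packed tote at (420,520). I'll enlarge both views for measuring.

```bash
cat > h.py <<'E'
import cv2,numpy as np
def tile(img,x0,y0,w,h,W,H):
    t=cv2.resize(img[y0:y0+h,x0:x0+w],(W,H),interpolation=cv2.INTER_CUBIC)
    s=W/w
    for x in range((x0//10+1)*10,x0+w,10):
        X=int((x-x0+.5)*s); cv2.line(t,(X,0),(X,6 if x%50 else 20),(0,255,0),1)
        if x%20==0: cv2.putText(t,str(x),(X-12,30),0,.4,(0,255,0),1)
    for y in range((y0//10+1)*10,y0+h,10):
        Y=int((y-y0+.5)*s); cv2.line(t,(0,Y),(6,Y),(0,255,0),1)
        if y%20==0: cv2.putText(t,str(y),(8,Y+4),0,.4,(0,255,0),1)
    return t
def ray(p,uv,fish=False):
    K=np.array(p['mtx']);R=cv2.Rodrigues(np.array(p['rvec'],float))[0];t=np.array(p['tvec'],float).ravel()
    a=np.array([(uv[0]-K[0,2])/K[0,0],(uv[1]-K[1,2])/K[1,1]])
    if fish:
        r=np.linalg.norm(a); d=np.r_[a/r*np.sin(r),np.cos(r)]
    else: d=np.r_[a,1]
    d=R.T@d; return -R.T@t, d/np.linalg.norm(d)
def tri(rays):
    A=np.zeros((3,3));b=np.zeros(3)
    for o,d in rays:
        P=np.eye(3)-np.outer(d,d);A+=P;b+=P@o
    x=np.linalg.solve(A,b); return x,[np.linalg.norm((np.eye(3)-np.outer(d,d))@(x-o))*1000 for o,d in rays]
def plane(r,z): o,d=r; return o+d*(z-o[2])/d[2]
def proj(p,X,fish=False):
    R=cv2.Rodrigues(np.array(p['rvec'],float))[0];K=np.array(p['mtx'])
    c=(np.atleast_2d(X)@R.T)+np.array(p['tvec']).ravel()
    if fish:
        r=np.linalg.norm(c[:,:2],axis=1);th=np.arctan2(r,c[:,2]); q=c[:,:2]/r[:,None]*th[:,None]
    else:q=c[:,:2]/c[:,2:]
    return q*K[0,0]+K[:2,2]
E
python3 - <<'E'
import cv2,numpy as np
from h import *
a=cv2.imread('pics/scene0.png');b=cv2.imread('pics/side0.png')
cv2.imwrite('pics/m1.png',np.hstack([tile(a,190,165,100,120,400,480),tile(b,195,165,110,132,400,480)]))
E
```

```text
(no output)
```

View pics/m1.png

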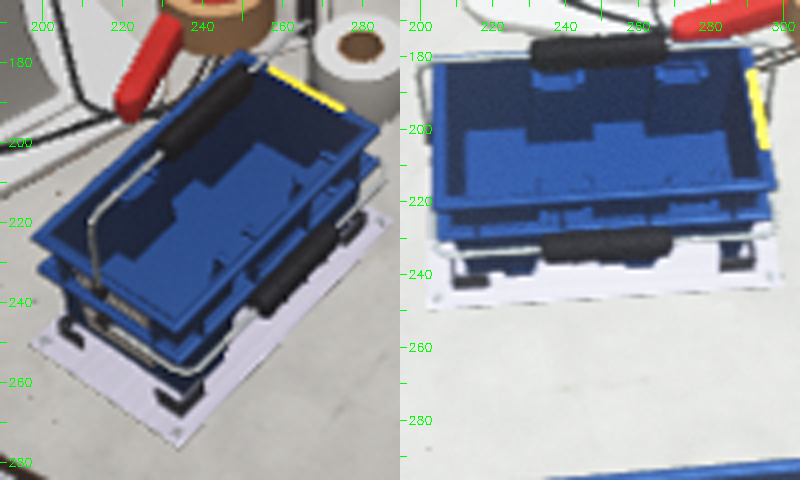

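The grip centre is at about (241,192.5) in scene and (249,178.5) in side. The rim corners are visible in both.

Run:
```python
from plant import manip, workorder, telemetry, capture, camera_params
from h import *
a,b=camera_params('scene'),camera_params('side')
for n,u,v in [('grip',(241,192.4),(249,178.6)),('c-x-y',(235,247.8),(203.5,222.5)),('c+x-y',(284.6,196.5),(297.6,215.9))]:
    print(n,*tri([ray(a,u),ray(b,v)]))
# packed rim rough, z=.083
for uv in [(331,462),(497,455),(512,542),(331,561)]:
    print(plane(ray(b,(uv[0]*.64,uv[1]*.64)),.083))
p=camera_params('wrist');o,d=ray(p,(258.8,191.4),True);print('wristcam',o,d)
s=telemetry.read_state();print(s['ee_pos'],s['joint_pos'])
```

```text
grip [0.55284589 0.0443537  0.18740857] [np.float64(0.2078902198644707), np.float64(0.20789021986441764)]
c-x-y [ 0.43152474 -0.00967774  0.11816266] [np.float64(0.9464535307688725), np.float64(0.9464535307688561)]
c+x-y [ 0.6552297  -0.03565352  0.11652642] [np.float64(0.3243093659870842), np.float64(0.32430936598702537)]
[ 0.42401174 -0.17796884  0.083     ]
[ 0.65257448 -0.21638652  0.083     ]
[ 0.63426826 -0.33341435  0.083     ]
[ 0.40502858 -0.30756131  0.083     ]
wristcam [0.10243674 0.54499217 0.37320285] [ 0.2573126  -0.08449436 -0.9626271 ]
[0.16760166 0.52370017 0.3034744 ] [ 1.04572376e+00  3.81056085e-01  1.29800127e+00 -2.94241145e-05
  1.46361293e+00 -2.15285070e-01]
```

```bash
cat > to.py <<'E'
# python3 to.py x y z yaw : offset to a tool-down pose, in the present tool axes
import sys,numpy as np
from scipy.spatial.transform import Rotation as R
from plant import manip, workorder, telemetry, capture, camera_params
x,y,z,w=map(float,sys.argv[1:5]); s=telemetry.read_state()
Q=R.from_euler('xyz',s['orientation']); d=Q.inv().apply(np.array([x,y,z])-s['ee_pos'])
r=(Q.inv()*R.from_euler('xyz',[np.pi,0,w])).as_rotvec()
print('t',s['time_s'],'rot',r.round(4),'d',d.round(4),'rows',round(np.linalg.norm(d)/.0417,1),round(np.linalg.norm(r)/.125,1))
E
python3 to.py .36 0 .33 2.0; python3 to.py .44 -.25 .24 -.14
```

```text
t 0.15 rot [-1.100e-03  3.000e-04  8.318e-01] d [-0.3429 -0.4401 -0.0261] rows 13.4 6.7
t 0.15 rot [-4.0000e-04  1.5000e-03  2.9718e+00] d [-0.4953 -0.6538  0.0641] rows 19.7 23.8
```

```bash
R='' ; python3 drive.py '0 0 1.2 -0.343 -0.44 -0.026 1;0 0 1.2 -0.343 -0.44 -0.026 1;0 0 1.2 -0.343 -0.44 -0.026 1;0 0 1.2 -0.343 -0.44 -0.026 1;0 0 1.2 -0.343 -0.44 -0.026 1;0 0 1.2 -0.343 -0.44 -0.026 1;0 0 1.2 -0.343 -0.44 -0.026 1;0 0 1.2 -0.343 -0.44 -0.026 1;0 0 1.2 -0.343 -0.44 -0.026 1;0 0 1.2 -0.343 -0.44 -0.026 1'; python3 to.py .45 -.25 .24 -.14
```

```text
time_s: 0.98
ee_pos: [0.3111, 0.1313, 0.3235]
orientation: [3.141, -0.0, 1.626]
ft_force: [2.6, 1.3, 0.0]
finger_gap: 1.0
grasp_force: 0.0
t 0.9833 rot [ 3.0000e-04 -5.0000e-04  1.7659e+00] d [-0.3884  0.1176  0.0835] rows 9.9 14.1
```

```bash
python3 drive.py '0 0 1.2 -0.388 0.2 0.07 1;0 0 1.2 -0.388 0.2 0.07 1;0 0 1.2 -0.388 0.2 0.07 1;0 0 1.2 -0.388 0.2 0.07 1;0 0 1.2 -0.388 0.2 0.07 1;0 0 1.2 -0.388 0.2 0.07 1;0 0 1.2 -0.388 0.2 0.07 1;0 0 1.2 -0.388 0.2 0.07 1;0 0 1.2 -0.388 0.2 0.07 1;0 0 1.2 -0.388 0.2 0.07 1'; python3 to.py .515 -.255 .25 -.14
```

```text
time_s: 1.82
ee_pos: [0.5223, -0.2223, 0.2566]
orientation: [-3.141, 0.0, 0.425]
ft_force: [0.7, 0.6, 0.7]
finger_gap: 1.001
grasp_force: 0.0
t 1.8167 rot [-5.000e-04  4.000e-04  5.651e-01] d [-0.0202  0.0268  0.0066] rows 0.8 4.5
```

```bash
python3 drive.py '0 0 .565 -0.02 0.027 0.007 1;0 0 .565 -0.02 0.027 0.007 1;0 0 .565 -0.02 0.027 0.007 1;0 0 .565 -0.02 0.027 0.007 1;0 0 .565 -0.02 0.027 0.007 1;0 0 .565 -0.02 0.027 0.007 1;0 0 .565 -0.02 0.027 0.007 1'
cat > snap.py <<'E'
import sys,json,cv2,numpy as np
from plant import manip, workorder, telemetry, capture, camera_params
n=sys.argv[1]; p=camera_params('wrist'); s=telemetry.read_state(); i=capture('wrist')
cv2.imwrite(f'pics/{n}.png',i[:,:,::-1])
json.dump({**{k:np.array(p[k]).tolist() for k in('mtx','rvec','tvec')},'ee':list(map(float,s['ee_pos'])),'rpy':list(map(float,s['orientation']))},open(f'{n}.json','w'))
print(s['ee_pos'],s['orientation'],np.abs(s['qd']).max())
E
python3 snap.py pA; python3 -c "
import cv2;from h import *
cv2.imwrite('pics/pAb.png',tile(cv2.imread('pics/pA.png'),0,0,512,384,800,600))"
```

```text
time_s: 2.4
ee_pos: [0.5148, -0.2532, 0.2502]
orientation: [-3.141, 0.0, -0.131]
ft_force: [-0.1, -0.3, 0.6]
finger_gap: 0.999
grasp_force: 0.0
[ 0.51483894 -0.25321298  0.25017053] [-3.14142958e+00  3.62478392e-04 -1.30885276e-01] 0.00902398191188165
```

View pics/pAb.png

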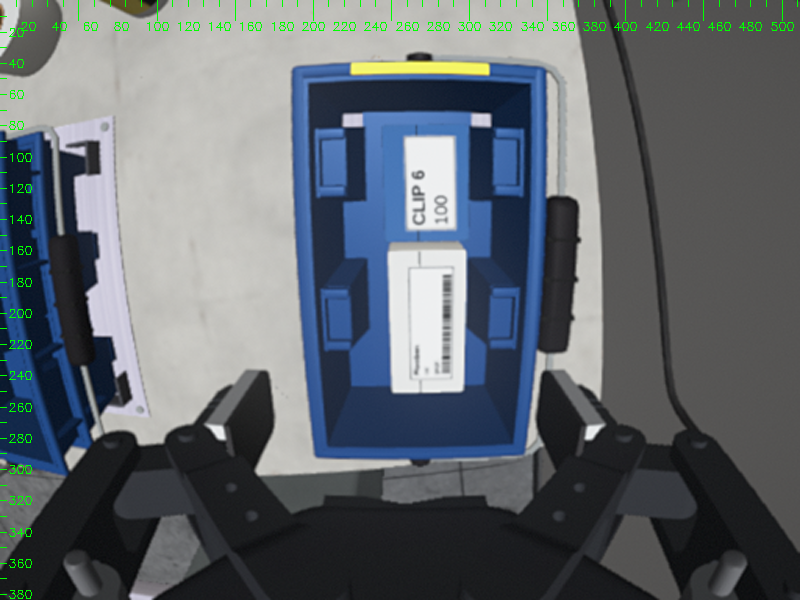

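Packed tote seen from above: rim corners at (292,67), (546,66), (316,458) and (533,456), four pockets clear. I'll take a second view from a shifted place.

```bash
python3 drive.py '0 0 0 0 -0.06 0 1;0 0 0 0 -0.06 0 1;0 0 0 0 -0.06 0 1;0 0 0 0 -0.06 0 1'; python3 snap.py pB
python3 - <<'E'
import json
from h import *
A,B=[json.load(open(f'p{k}.json')) for k in'AB'];a,b=cv2.imread('pics/pA.png'),cv2.imread('pics/pB.png')
r1,r2=[],[]
for u in [(212,103),(325,103),(216,204),(323,204)]:
    q=proj(B,plane(ray(A,u,True),.067),True)[0]; print(u,q)
    r1.append(tile(a,u[0]-16,u[1]-25,33,50,200,300));r2.append(tile(b,int(q[0])-16,int(q[1])-25,33,50,200,300))
cv2.imwrite('pics/pock.png',np.vstack([np.hstack(r1),np.hstack(r2)]))
E
```

```text
time_s: 2.78
ee_pos: [0.523, -0.1932, 0.2505]
orientation: [3.141, -0.0, -0.13]
ft_force: [0.2, -1.0, -0.9]
finger_gap: 0.996
grasp_force: 0.0
[ 0.52301362 -0.19317927  0.25052535] [ 3.14123694e+00 -2.35930481e-04 -1.30035059e-01] 0.03144296826415452
(212, 103) [283.77072922 102.84499789]
(325, 103) [389.19714817 107.70810083]
(216, 204) [283.18147546 204.24636636]
(323, 204) [383.46786996 203.68349473]
```

View pics/pock.png

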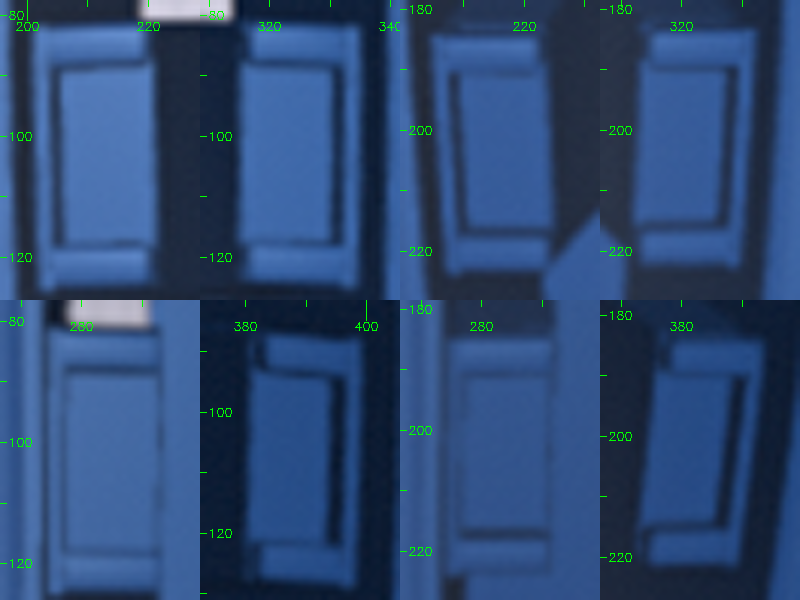

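Both views show all four pockets clearly, with nothing in them. I'll fit the packed tote's rim outline to sub-pixel precision in both views.

```bash
cat > fit.py <<'E'
import json,sys
from h import *
from scipy.optimize import least_squares
L,W=.229,.133
def model(q):
    x,y,w,z=q; c,s=np.cos(w),np.sin(w); pts=[];nrm=[]
    for t in np.linspace(-.42,.42,29):
        for sg in(1,-1):
            pts.append((t*L,sg*W/2));nrm.append((0,sg))
            if abs(t)<.4: pts.append((sg*L/2,t*W));nrm.append((sg,0))
    pts,nrm=np.array(pts),np.array(nrm); M=np.array([[c,s],[-s,c]])
    f=lambda p:np.c_[p@M+[x,y],np.full(len(p),z)]
    return f(pts),f(pts+nrm*.001),nrm
def chan(n):
    i=cv2.GaussianBlur(cv2.imread(f'pics/{n}.png'),(0,0),.8).astype(np.float32); return i[:,:,0]-i[:,:,2]
def obs(names,q,reach=7):
    O=[]
    for n in names:
        P=json.load(open(n+'.json'));I=chan(n);a,b,nr=model(q);u,v=proj(P,a,True),proj(P,b,True)
        d=v-u;d/=np.linalg.norm(d,axis=1)[:,None]; ts=np.arange(-reach,reach+.01,.1)
        for k in range(len(u)):
            if not(8<u[k,0]<503 and 8<u[k,1]<376):continue
            g=u[k]+ts[:,None]*d[k]; pr=cv2.remap(I,g[:,:1].astype(np.float32),g[:,1:].astype(np.float32),1).ravel()
            if pr.min()>25 or pr[:10].mean()<15 and pr.max()<40: continue
            # outermost fall through 50% of the rim's blueness
            gr=-np.gradient(pr,.1); j=np.argmax(gr)
            if gr[j]<8 or j in(0,len(ts)-1):continue
            w=gr[max(0,j-10):j+11].clip(0); O.append((n,k,u[k]+d[k]*(w@ts[max(0,j-10):j+11])/w.sum(),d[k]))
    return O
def fit(names,q,zfix=None):
    q=np.array(q,float); Ps={n:json.load(open(n+'.json')) for n in names}
    for it in range(5):
        O=obs(names,q,[10,7,5,4,3][it])
        def res(p):
            pp=p if zfix is None else np.r_[p[:3],zfix]; a,_,_=model(pp); U={n:proj(Ps[n],a,True) for n in names}
            return [((U[n][k]-m)@d) for n,k,m,d in O]
        s=least_squares(res,q,loss='soft_l1',f_scale=.3,x_scale=[.01,.01,.01,.01]);q=s.x
        if zfix is not None:q[3]=zfix
    r=np.array(res(q)); nr=model(q)[2]; K=np.array([k for _,k,_,_ in O])
    for e in((1,0),(-1,0),(0,1),(0,-1)):
        m=(nr[K]==e).all(1); print(e,m.sum(),'med px',np.median(r[m]).round(2),end=' | ')
    print('\n',names,'x,y,yaw,z',q.round(4),'rms',np.sqrt(np.median(r**2)).round(3)); return q
E
python3 - <<'E'
from fit import *
q=[.53,-.259,-.12,.083]
for z in(None,.083):
    fit(['pA','pB'],q,z)
for n in'AB':fit(['p'+n],q,.083)
E
python3 to.py .56 .045 .286 3.025; python3 to.py .45 -.1 .31 1.4
```

```text
(1, 0) 18 med px 0.09 | (-1, 0) 46 med px 0.0 | (0, 1) 58 med px 0.13 | (0, -1) 57 med px 0.2 | 
 ['pA', 'pB'] x,y,yaw,z [ 0.5261 -0.2635 -0.1244  0.079 ] rms 0.306
(1, 0) 7 med px 2.84 | (-1, 0) 46 med px 0.18 | (0, 1) 58 med px 0.52 | (0, -1) 53 med px 1.75 | 
 ['pA', 'pB'] x,y,yaw,z [ 0.5287 -0.2638 -0.1294  0.083 ] rms 0.857
(1, 0) 3 med px 2.54 | (-1, 0) 27 med px 0.18 | (0, 1) 29 med px 0.77 | (0, -1) 26 med px 1.88 | 
 ['pA'] x,y,yaw,z [ 0.5287 -0.2639 -0.1274  0.083 ] rms 0.795
(1, 0) 6 med px 2.85 | (-1, 0) 19 med px 0.42 | (0, 1) 29 med px 0.29 | (0, -1) 27 med px 1.87 | 
 ['pB'] x,y,yaw,z [ 0.5283 -0.2637 -0.1287  0.083 ] rms 0.695
t 2.8333 rot [-4.0000e-04 -7.0000e-04  3.1267e+00] d [ 0.0054 -0.2417 -0.0356] rows 5.9 25.0
t 2.8333 rot [ 6.0000e-04  1.0000e-04 -1.5314e+00] d [-0.0846 -0.0836 -0.0596] rows 3.2 12.3
```

```bash
sed -i "s/return i\[:,:,0\]-i\[:,:,2\]/return i.max(2)-i.min(2)/" fit.py
python3 - <<'E'
from fit import *
q=[.527,-.263,-.125,.081]
for z in(None,.083):
    fit(['pA','pB'],q,z)
for n in'AB':fit(['p'+n],q,.083)
p=json.load(open('pA.json'));I=cv2.imread('pics/pA.png').astype(int)
for x in(265,):print(I[30:55,x].tolist())
print(I[200,185:205].tolist())
E
```

```text
(1, 0) 54 med px 0.0 | (-1, 0) 46 med px 0.02 | (0, 1) 58 med px 0.15 | (0, -1) 57 med px 0.21 | 
 ['pA', 'pB'] x,y,yaw,z [ 0.5262 -0.2635 -0.1244  0.0791] rms 0.282
(1, 0) 54 med px 0.31 | (-1, 0) 38 med px 2.4 | (0, 1) 58 med px 0.43 | (0, -1) 55 med px 1.91 | 
 ['pA', 'pB'] x,y,yaw,z [ 0.5255 -0.2634 -0.1259  0.083 ] rms 1.095
(1, 0) 27 med px 0.32 | (-1, 0) 22 med px 2.34 | (0, 1) 29 med px 0.8 | (0, -1) 28 med px 2.01 | 
 ['pA'] x,y,yaw,z [ 0.5256 -0.2635 -0.1245  0.083 ] rms 1.158
(1, 0) 27 med px 0.3 | (-1, 0) 18 med px 2.34 | (0, 1) 29 med px 0.24 | (0, -1) 27 med px 1.85 | 
 ['pB'] x,y,yaw,z [ 0.5255 -0.2634 -0.1267  0.083 ] rms 0.548
[[190, 195, 196], [193, 197, 198], [187, 192, 193], [149, 153, 153], [74, 75, 76], [39, 37, 37], [43, 38, 39], [43, 36, 37], [41, 63, 67], [65, 166, 168], [104, 249, 248], [109, 248, 247], [107, 245, 244], [105, 245, 243], [106, 246, 245], [99, 247, 246], [100, 223, 226], [142, 132, 121], [179, 108, 67], [178, 114, 72], [131, 85, 54], [68, 44, 29], [45, 30, 23], [50, 33, 26], [51, 34, 24]]
[[190, 194, 195], [190, 194, 195], [190, 194, 196], [190, 194, 195], [190, 195, 196], [187, 192, 193], [168, 167, 166], [143, 116, 105], [144, 88, 60], [151, 90, 54], [152, 91, 56], [154, 94, 59], [156, 96, 61], [157, 98, 63], [163, 102, 66], [169, 106, 68], [160, 101, 65], [103, 67, 47], [62, 44, 37], [60, 44, 37]]
```

Packed tote fitted at about (0.526, -0.2635), yaw -0.124, rim height within 4 mm of the expected 83 mm. Next I'll look at the nested tote the same way, with the tool turned half round.

```bash
python3 drive.py '0 0 -1.3 -.085 -.084 -.06 1;0 0 -1.3 -.085 -.084 -.06 1;0 0 -1.3 -.085 -.084 -.06 1;0 0 -1.3 -.085 -.084 -.06 1;0 0 -1.3 -.085 -.084 -.06 1;0 0 -1.3 -.085 -.084 -.06 1;0 0 -1.3 -.085 -.084 -.06 1;0 0 -1.3 -.085 -.084 -.06 1;0 0 -1.3 -.085 -.084 -.06 1;0 0 -1.3 -.085 -.084 -.06 1'; python3 to.py .564 .034 .3 3.02
```

```text
time_s: 3.67
ee_pos: [0.4498, -0.1003, 0.3104]
orientation: [3.141, 0.0, 1.122]
ft_force: [-0.3, 0.1, 0.4]
finger_gap: 1.003
grasp_force: 0.0
t 3.6667 rot [-0.0000e+00  5.0000e-04 -1.8976e+00] d [0.1705 0.0446 0.0104] rows 4.2 15.2
```

```bash
python3 drive.py '0 0 -1.2 .03 .01 0 1;0 0 -1.2 .03 .01 0 1;0 0 -1.2 .03 .01 0 1;0 0 -1.2 .03 .01 0 1;0 0 -1.2 .1 .02 0 1;0 0 -1.2 .1 .02 0 1;0 0 -1.2 .17 .045 0 1;0 0 -1.2 .17 .045 0 1;0 0 -1.2 .17 .045 0 1;0 0 -1.2 .17 .045 0.01 1'; python3 to.py .564 .034 .29 3.02
```

```text
time_s: 4.5
ee_pos: [0.5664, 0.0339, 0.3011]
orientation: [3.14, 0.002, 2.325]
ft_force: [0.4, -0.0, 0.2]
finger_gap: 1.002
grasp_force: 0.0
t 4.5 rot [ 0.0007  0.003  -0.6949] d [ 0.0017 -0.0017  0.0111] rows 0.3 5.6
```

```bash
python3 drive.py '0 0 -.66 0 0 .01 1;0 0 -.66 0 0 .01 1;0 0 -.66 0 0 .01 1;0 0 -.66 0 0 .01 1;0 0 -.66 0 0 .01 1;0 0 -.66 0 0 .01 1;0 0 -.66 0 0 .01 1;0 0 -.66 0 0 .01 1'; python3 snap.py nA; python3 -c "
import cv2;from h import *
cv2.imwrite('pics/nAb.png',tile(cv2.imread('pics/nA.png'),0,0,512,384,800,600))"
```

```text
time_s: 5.17
ee_pos: [0.565, 0.0329, 0.2903]
orientation: [-3.141, 0.0, 2.975]
ft_force: [0.3, 0.4, 0.1]
finger_gap: 1.001
grasp_force: 0.0
[0.56502911 0.03293145 0.29025674] [-3.14142334e+00  2.03402106e-05  2.97461855e+00] 0.010230074518277878
```

View pics/nAb.png

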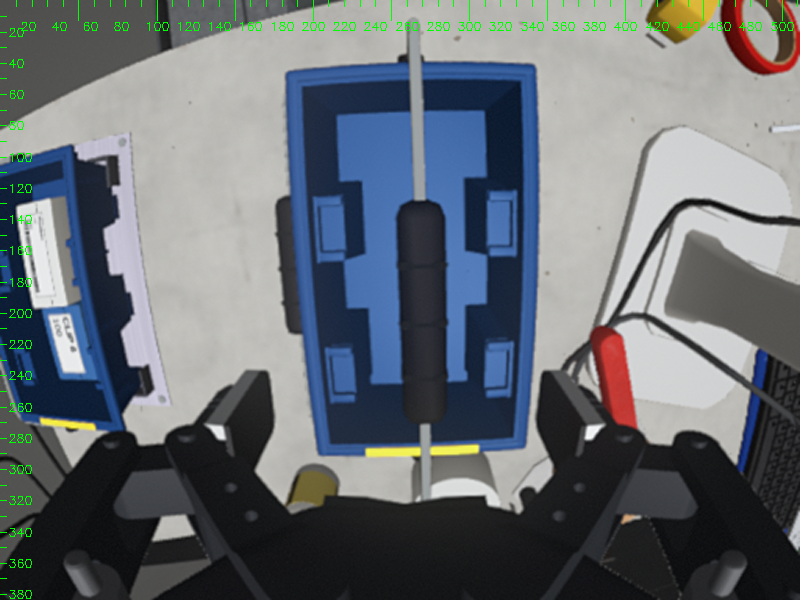

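Nested tote from above: rim corners at (287,72), (536,66), (318,455) and (527,446), yellow end at the bottom. The grip runs from (420,205) to (425,420) in the middle, between the open fingers. I'll take the second view and fit.

```bash
python3 drive.py '0 0 0 0 -0.05 0 1;0 0 0 0 -0.05 0 1;0 0 0 0 -0.05 0 1;0 0 0 0 -0.05 0 1'; python3 snap.py nB
python3 - <<'E'
from fit import *
q=[.5528,.0443,-.13,.117]
for N in(['nA','nB'],['nA'],['nB']):fit(N,q)
fit(['nA','nB'],q,.119);fit(['nA','nB'],q,.115);
for n in'AB':fit(['p'+n],[.526,-.2635,-.125,.08]);
# grip height/pos: bar ends dark blob centroid at pA: read 800px (422,312)
E
python3 to.py .5528 .0443 .243 3.0
```

```text
time_s: 5.55
ee_pos: [0.5566, -0.0159, 0.2904]
orientation: [3.141, 0.0, 2.975]
ft_force: [0.0, 0.7, -0.2]
finger_gap: 1.001
grasp_force: 0.0
[ 0.55660552 -0.01591691  0.29037713] [3.14130204e+00 3.87491712e-05 2.97467326e+00] 0.027245426195378283
(1, 0) 46 med px -0.31 | (-1, 0) 51 med px -0.11 | (0, 1) 56 med px 0.37 | (0, -1) 58 med px 0.41 | 
 ['nA', 'nB'] x,y,yaw,z [ 0.5538  0.042  -0.1348  0.1154] rms 0.363
(1, 0) 26 med px -0.35 | (-1, 0) 25 med px -0.15 | (0, 1) 29 med px 0.24 | (0, -1) 29 med px 0.44 | 
 ['nA'] x,y,yaw,z [ 0.5538  0.0418 -0.1338  0.1154] rms 0.332
(1, 0) 20 med px -0.53 | (-1, 0) 26 med px -0.13 | (0, 1) 27 med px 0.37 | (0, -1) 29 med px 0.34 | 
 ['nB'] x,y,yaw,z [ 0.5538  0.0422 -0.1361  0.1154] rms 0.418
(1, 0) 45 med px 1.98 | (-1, 0) 50 med px 0.4 | (0, 1) 55 med px 1.91 | (0, -1) 58 med px 0.84 | 
 ['nA', 'nB'] x,y,yaw,z [ 0.5542  0.0422 -0.133   0.119 ] rms 1.328
(1, 0) 46 med px -0.54 | (-1, 0) 51 med px -0.2 | (0, 1) 56 med px 0.15 | (0, -1) 58 med px 0.26 | 
 ['nA', 'nB'] x,y,yaw,z [ 0.5538  0.0421 -0.1343  0.115 ] rms 0.322
(1, 0) 27 med px -0.08 | (-1, 0) 27 med px -0.1 | (0, 1) 29 med px 0.17 | (0, -1) 29 med px 0.14 | 
 ['pA'] x,y,yaw,z [ 0.5262 -0.2632 -0.1239  0.079 ] rms 0.27
(1, 0) 27 med px -0.05 | (-1, 0) 19 med px -0.1 | (0, 1) 29 med px 0.07 | (0, -1) 28 med px 0.15 | 
 ['pB'] x,y,yaw,z [ 0.5261 -0.2637 -0.1264  0.079 ] rms 0.252
t 5.6 rot [ 0.0003  0.0001 -0.0242] d [0.0136 0.0581 0.0474] rows 1.8 0.2
```

```bash
python3 to.py .5538 .042 .243 3.0068; python3 drive.py '0 0 -.032 .0123 .0563 0 1;0 0 -.032 .0123 .0563 0 1;0 0 -.032 .0123 .0563 0 1; 0 0 -.032 .0123 .0563 0.024 1; 0 0 -.032 .0123 .0563 0.0475 1; 0 0 -.032 .0123 .0563 0.0475 1'; python3 to.py .5538 .042 .243 3.0068
```

```text
t 5.6 rot [ 0.0003  0.0001 -0.031 ] d [0.0123 0.056  0.0474] rows 1.8 0.2
time_s: 6.1
ee_pos: [0.5524, 0.0425, 0.2391]
orientation: [-3.142, -0.007, 3.009]
ft_force: [-0.5, 0.4, -1.6]
finger_gap: 0.999
grasp_force: 0.0
t 6.1 rot [-0.0001 -0.0073  0.0024] d [-0.0014 -0.0003 -0.0039] rows 0.1 0.1
```

```bash
python3 drive.py '0 0 0 0 0 0 1;0 0 0 0 0 0 1' 40; python3 to.py .5538 .042 .243 3.0068; python3 drive.py '0 0 0 0 0 0 0;0 0 0 0 0 0 0;0 0 0 0 0 0 0;0 0 0 0 0 0 0;0 0 0 0 0 0 0;0 0 0 0 0 0 0;0 0 0 0 0 0 0;0 0 0 0 0 0 0;0 0 0 0 0 0 0;0 0 0 0 0 0 0' 60; python3 to.py .5538 .042 .243 3.0068
```

```text
time_s: 6.27
ee_pos: [0.5542, 0.042, 0.2441]
orientation: [-3.142, 0.002, 3.009]
ft_force: [0.1, -0.1, -0.3]
finger_gap: 0.999
grasp_force: 0.0
t 6.2667 rot [-0.0001  0.0017  0.002 ] d [ 0.0004 -0.      0.0011] rows 0.0 0.0
time_s: 7.1
ee_pos: [0.5537, 0.042, 0.2432]
orientation: [-3.141, 0.001, 3.009]
ft_force: [-1.1, -0.3, 5.2]
finger_gap: 0.201
grasp_force: 59.6
t 7.1 rot [-0.0002  0.0006  0.0019] d [-0.0001  0.      0.0002] rows 0.0 0.0
```

```bash
python3 drive.py '0 0 0 0 0 -.01 0;0 0 0 0 0 -.02 0;0 0 0 0 0 -.035 0;0 0 0 0 0 -.05 0;0 0 0 0 0 -.07 0;0 0 0 0 0 -.09 0;0 0 0 0 0 -.11 0;0 0 0 0 0 -.13 0;0 0 0 0 0 -.13 0;0 0 0 0 0 -.13 0'; python3 to.py .46 -.1 .38 1.8
```

```text
time_s: 7.93
ee_pos: [0.5536, 0.0421, 0.3732]
orientation: [3.141, 0.001, 3.009]
ft_force: [-0.0, 0.4, -4.0]
finger_gap: 0.198
grasp_force: 58.8
t 7.9333 rot [8.0000e-04 1.0000e-03 1.2089e+00] d [ 0.0739 -0.1533 -0.0069] rows 4.1 9.7
```

```bash
python3 drive.py '0 0 0 .074 -.153 0 0;0 0 .05 .074 -.153 0 0;0 0 .15 .074 -.153 0 0;0 0 .25 .074 -.153 0 0;0 0 .35 .074 -.153 0 0;0 0 .45 .074 -.153 0 0;0 0 .55 .074 -.153 0 0;0 0 .65 .074 -.153 0 0;0 0 .75 .074 -.153 0 0;0 0 .85 .074 -.153 0 0'; python3 drive.py '0 0 .1 0 0 0 0;0 0 .2 0 0 0 0;0 0 .3 0 0 0 0;0 0 .4 0 0 0 0;0 0 .5 0 0 0 0;0 0 .6 0 0 0 0;0 0 .7 0 0 0 0;0 0 .8 0 0 0 0;0 0 .9 0 0 0 0;0 0 1.0 0 0 0 0';python3 to.py .5262 -.2635 .34 -.1222
```

```text
time_s: 8.77
ee_pos: [0.4596, -0.0997, 0.3712]
orientation: [-3.14, -0.003, 2.154]
ft_force: [-0.0, -1.2, -4.5]
finger_gap: 0.201
grasp_force: 59.4
time_s: 9.6
ee_pos: [0.4597, -0.0996, 0.3711]
orientation: [-3.138, -0.0, 1.154]
ft_force: [-0.4, 0.2, -4.3]
finger_gap: 0.2
grasp_force: 59.4
t 9.6 rot [-0.003   0.002   1.2761] d [-0.1229  0.1273  0.0307] rows 4.3 10.2
```

```bash
python3 drive.py '0 0 .1 -.01 .01 0 0;0 0 .2 -.03 .03 0 0;0 0 .3 -.045 .045 0 0;0 0 .4 -.06 .06 0 0;0 0 .5 -.075 .075 0 0;0 0 .6 -.09 .09 0 0;0 0 .7 -.105 .105 0 0;0 0 .8 -.115 .12 0 0;0 0 .9 -.12 .127 0 0;0 0 1.0 -.123 .127 0 0'; python3 drive.py '0 0 .1 0 0 0 0;0 0 .2 0 0 0 0;0 0 .26 0 0 0 0;0 0 .27 0 0 .015 0;0 0 .27 0 0 .03 0;0 0 .27 0 0 .03 0;0 0 .27 0 0 .03 0';python3 to.py .5262 -.2635 .29 -.1222
```

```text
time_s: 10.43
ee_pos: [0.5277, -0.2647, 0.37]
orientation: [-3.139, 0.003, 0.153]
ft_force: [1.6, 0.2, -4.7]
finger_gap: 0.202
grasp_force: 59.5
time_s: 11.02
ee_pos: [0.5269, -0.2632, 0.3412]
orientation: [-3.139, 0.003, -0.111]
ft_force: [-0.2, 0.3, -3.8]
finger_gap: 0.201
grasp_force: 59.4
t 11.0167 rot [-0.0021  0.0034  0.0111] d [-0.0005  0.0005  0.0512] rows 1.2 0.1
```

```bash
python3 drive.py '-.002 .003 .011 -.0005 .0005 .02 0;-.002 .003 .011 -.0005 .0005 .04 0;-.002 .003 .011 -.0005 .0005 .051 0;-.002 .003 .011 -.0005 .0005 .051 0;-.002 .003 .011 -.0005 .0005 .051 0'; python3 to.py .5262 -.2635 .29 -.1222; python3 snap.py hA
python3 - <<'E'
from plant import manip, workorder, telemetry, capture, camera_params
from h import *
a=capture('scene')[:,:,::-1];b=capture('side')[:,:,::-1]
cv2.imwrite('pics/m2.png',np.hstack([tile(a,280,195,110,150,400,545),tile(b,195,245,150,204//1,400,545) if False else tile(b,200,245,140,139,400,397+0) if False else cv2.resize(tile(b,200,245,140,139,400,397),(400,545)) ]))
cv2.imwrite('pics/hAb.png',tile(cv2.imread('pics/hA.png'),0,0,512,384,800,600))
E
```

```text
time_s: 11.43
ee_pos: [0.5268, -0.2639, 0.2923]
orientation: [3.14, -0.003, -0.122]
ft_force: [0.0, 1.0, -3.6]
finger_gap: 0.2
grasp_force: 59.4
t 11.4333 rot [ 0.002 -0.003  0.   ] d [-0.0006 -0.0004  0.0023] rows 0.1 0.0
[ 0.52675475 -0.26392953  0.29228326] [ 3.13963413e+00 -2.98175650e-03 -1.22150448e-01] 0.030853149825036986
```

View pics/hAb.png

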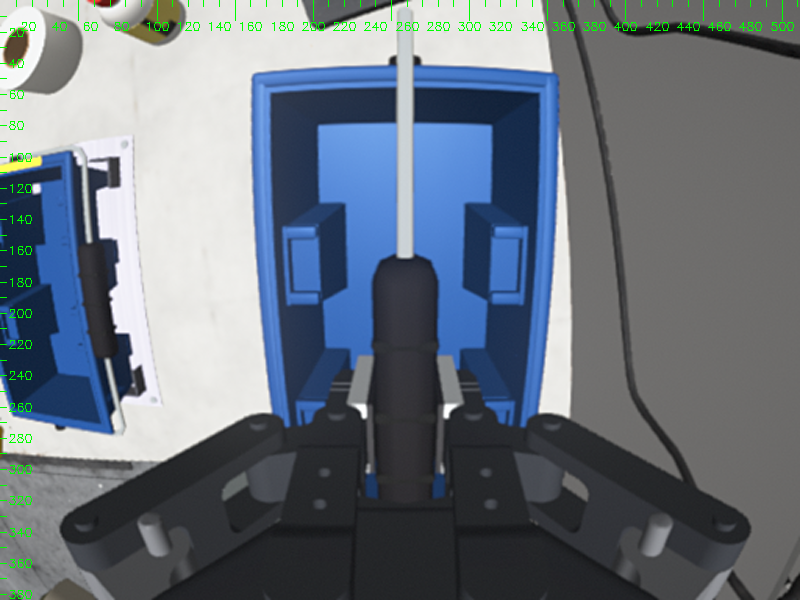

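The held tote hangs straight below the tool, grey end far from the robot, as it should. I'll check its pose in the hand with the same fit.

```bash
python3 - <<'E'
from fit import *
q=fit(['hA'],[.5268,-.2639,-.122,.1645],.1645)
q=fit(['hA'],[.5268,-.2639,-.122,.1645])
E
python3 drive.py '0 0 0 0 0 0 0;0 0 0 0 0 0 0;0 0 0 0 0 0 0'; python3 to.py .5262 -.2635 .28 -.1222
```

```text
(1, 0) 26 med px -0.03 | (-1, 0) 0 med px nan | (0, 1) 22 med px 0.43 | (0, -1) 21 med px 0.47 | 
 ['hA'] x,y,yaw,z [ 0.5276 -0.264  -0.1221  0.1645] rms 0.368
(1, 0) 26 med px -0.02 | (-1, 0) 0 med px nan | (0, 1) 21 med px 0.04 | (0, -1) 21 med px -0.0 | 
 ['hA'] x,y,yaw,z [ 0.5279 -0.2641 -0.1219  0.1634] rms 0.148
time_s: 11.83
ee_pos: [0.5267, -0.2638, 0.2923]
orientation: [3.139, -0.004, -0.122]
ft_force: [0.4, -0.6, -3.9]
finger_gap: 0.201
grasp_force: 59.4
t 11.8333 rot [ 0.0024 -0.0036  0.    ] d [-0.0005 -0.0003  0.0123] rows 0.3 0.0
  return _methods._mean(a, axis=axis, dtype=dtype,
  ret = ret.dtype.type(ret / rcount)
```

View pics/m2.png

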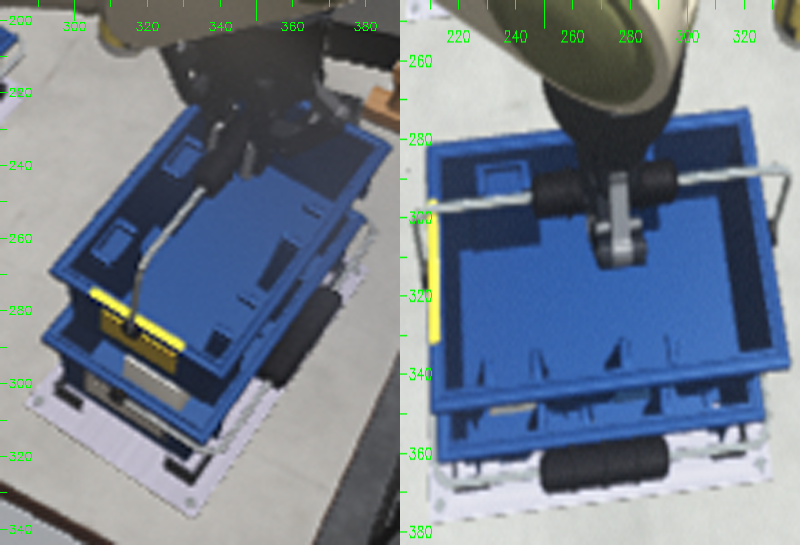

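Both views agree: the held tote is over the packed one, about level, yellow end towards the robot. I'll trim the tilt and descend to just above the cheeks.

```bash
python3 drive.py '.0024 -.0036 0 -.0009 -.0003 .003 0;.0024 -.0036 0 -.0009 -.0003 .006 0;.0024 -.0036 0 -.0009 -.0003 .009 0;.0024 -.0036 0 -.0009 -.0003 .011 0;.0024 -.0036 0 -.0009 -.0003 .011 0;.0024 -.0036 0 -.0009 -.0003 .011 0;.0024 -.0036 0 -.0009 -.0003 .011 0'; python3 to.py .5258 -.2635 .271 -.1222
```

```text
time_s: 12.42
ee_pos: [0.5258, -0.2635, 0.2809]
orientation: [-3.141, 0.0, -0.122]
ft_force: [0.2, 0.6, -3.3]
finger_gap: 0.201
grasp_force: 59.4
t 12.4167 rot [-0.0004  0.0004 -0.    ] d [-0.      0.      0.0099] rows 0.2 0.0
```

Level now. I'll lower 1 mm per two rows, watching the force.

```bash
python3 drive.py '0 0 0 0 0 .001 0;0 0 0 0 0 .002 0;0 0 0 0 0 .003 0;0 0 0 0 0 .0035 0;0 0 0 0 0 .004 0;0 0 0 0 0 .004 0;0 0 0 0 0 .004 0'|sed -n '1,2p;4p'; python3 drive.py '0 0 0 0 0 .0005 0;0 0 0 0 0 .001 0;0 0 0 0 0 .001 0;0 0 0 0 0 .0015 0;0 0 0 0 0 .002 0;0 0 0 0 0 .002 0;0 0 0 0 0 .002 0'|sed -n '2,4p'
```

```text
time_s: 13.0
ee_pos: [0.5258, -0.2634, 0.2768]
ft_force: [0.4, 0.0, -3.7]
ee_pos: [0.5258, -0.2634, 0.2748]
orientation: [-3.141, 0.001, -0.122]
ft_force: [0.1, -0.1, -4.7]
```

```bash
python3 drive.py '0 0 0 0 0 .0005 0;0 0 0 0 0 .001 0;0 0 0 0 0 .001 0;0 0 0 0 0 .0015 0;0 0 0 0 0 .0015 0;0 0 0 0 0 .0015 0'|sed -n '2,4p'; python3 drive.py '0 0 0 0 0 .0005 0;0 0 0 0 0 .001 0;0 0 0 0 0 .001 0;0 0 0 0 0 .001 0'|sed -n '2,4p'; python3 -c "
from plant import manip, workorder, telemetry, capture, camera_params;print(telemetry.read_state()['torque'])"
```

```text
ee_pos: [0.5258, -0.2634, 0.2733]
orientation: [-3.141, 0.001, -0.122]
ft_force: [0.4, 0.4, -4.2]
ee_pos: [0.5258, -0.2634, 0.2723]
orientation: [-3.141, 0.001, -0.122]
ft_force: [-0.2, -0.1, -4.0]
[-0.01422135 -0.021703    0.03759768]
```

Feet are now at about 68 mm, below the cheek tops, with the weight still free and no side force. I'll do the last millimetre in half-millimetre steps.

```bash
for i in 1; do python3 drive.py '0 0 0 0 0 .0003 0;0 0 0 0 0 .0006 0;0 0 0 0 0 .0006 0;0 0 0 0 0 .0006 0'|sed -n '2,4p'; done;  python3 drive.py '0 0 0 0 0 .0003 0;0 0 0 0 0 .0005 0;0 0 0 0 0 .0005 0;0 0 0 0 0 .0005 0'|sed -n '2,4p'; python3 -c "
from plant import manip, workorder, telemetry, capture, camera_params;print(telemetry.read_state()['torque'])"
```

```text
ee_pos: [0.5258, -0.2634, 0.2717]
orientation: [-3.141, 0.001, -0.122]
ft_force: [0.1, -0.6, -3.9]
ee_pos: [0.5258, -0.2634, 0.2715]
orientation: [-3.141, 0.0, -0.122]
ft_force: [-1.5, 1.5, 0.1]
[0.16273945 0.18723143 0.00710412]
```

Contact at 0.2715, against 0.2712 expected for home. The weight has transferred, so the feet are down.

```bash
python3 drive.py '0 0 0 0 0 .0003 0;0 0 0 0 0 .0003 0;0 0 0 0 0 .0003 0' 20|sed -n '2,6p'; python3 drive.py '0 0 0 0 0 0 .3;0 0 0 0 0 0 .4;0 0 0 0 0 0 .5;0 0 0 0 0 0 .6;0 0 0 0 0 0 .8;0 0 0 0 0 0 1;0 0 0 0 0 0 1;0 0 0 0 0 0 1;0 0 0 0 0 0 1'
```

```text
ee_pos: [0.5257, -0.2634, 0.2715]
orientation: [-3.141, 0.0, -0.122]
ft_force: [-3.0, 2.6, 3.6]
finger_gap: 0.196
grasp_force: 60.5
time_s: 16.08
ee_pos: [0.5258, -0.2634, 0.2709]
orientation: [-3.141, 0.001, -0.122]
ft_force: [0.2, 0.2, 0.9]
finger_gap: 1.001
grasp_force: 0.0
```

```bash
python3 drive.py '0 0 0 0 0 -.005 1;0 0 0 0 0 -.015 1;0 0 0 0 0 -.03 1;0 0 0 0 0 -.05 1;0 0 0 0 0 -.06 1;0 0 0 0 0 -.06 1;0 0 0 0 0 -.06 1;0 0 0 0 0 -.06 1'; python3 snap.py fA
python3 - <<'E'
from plant import manip, workorder, telemetry, capture, camera_params
from h import *
from fit import *
fit(['fA'],[.526,-.2635,-.123,.1434]); fit(['fA'],[.526,-.2635,-.123,.1434],.1434)
a=capture('scene')[:,:,::-1];b=capture('side')[:,:,::-1]
cv2.imwrite('pics/m3.png',np.hstack([tile(a,280,195,110,150,400,545),cv2.resize(tile(b,190,185,155,199,400,513),(400,545))]))
E
```

```text
time_s: 16.75
ee_pos: [0.5256, -0.2633, 0.3304]
orientation: [-3.141, 0.002, -0.122]
ft_force: [-0.4, -0.1, -0.2]
finger_gap: 1.003
grasp_force: 0.0
[ 0.52563244 -0.2633282   0.33039124] [-3.14064828e+00  1.58357895e-03 -1.22209789e-01] 0.010165025655940537
(1, 0) 26 med px -0.23 | (-1, 0) 26 med px -0.39 | (0, 1) 29 med px 0.32 | (0, -1) 29 med px 0.49 | 
 ['fA'] x,y,yaw,z [ 0.5258 -0.2632 -0.1234  0.1437] rms 0.38
(1, 0) 26 med px -0.28 | (-1, 0) 26 med px -0.6 | (0, 1) 29 med px 0.3 | (0, -1) 29 med px 0.52 | 
 ['fA'] x,y,yaw,z [ 0.5257 -0.2631 -0.1235  0.1434] rms 0.377
```

View pics/m3.png

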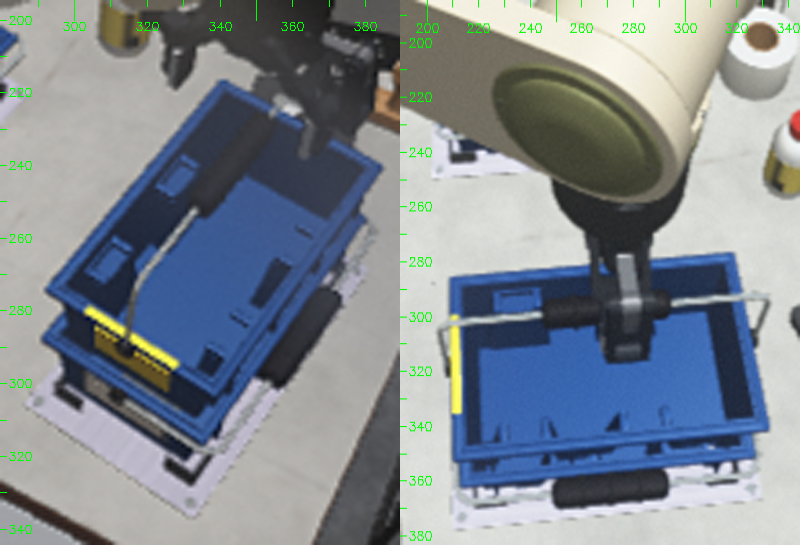

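The tote is home and level: its rim sits 64.7 mm above the packed rim (64 expected when home, 69 on a cheek), yellow end towards the robot. I'll retreat a little and hand in.

```bash
python3 drive.py '0 0 0 0 0 -.03 1;0 0 0 0 0 -.06 1;0 0 0 0 0 -.06 1;0 0 0 0 0 -.06 1;0 0 0 0 0 -.06 1'; python3 -c "
from plant import manip, workorder, telemetry, capture, camera_params;print(workorder.finish_job())"
```

```text
time_s: 17.32
ee_pos: [0.5258, -0.2634, 0.3899]
orientation: [-3.14, 0.002, -0.122]
ft_force: [0.3, 0.1, -0.4]
finger_gap: 0.999
grasp_force: 0.0
the job is handed in; nothing more can be done
None
```

The next tote is stacked, turned half round, on the packed tote with its feet home in the pockets and level by the final rim measurement, then let go; I handed the job in at about 17 s, with only a few newtons of force as the feet went in.

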